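# Open the child-locked supply cupboard

### The job

First move the jar that stands in the way of the cupboard door onto the cork coaster, setting it down upright without dropping it. Then pull the door ajar by its handle until the hidden safety catch stops it, reach down through the gap, press the catch down and, while holding it down, pull the door wide open, about square to the cupboard front. Leave the door standing wide open with the catch sprung back up, and do not disturb the mug, the sharpener or the roll of tape.

Things in the scene. Friction and masses are not known exactly. Their poses are not given: they have to be found in the camera images.
- cupboard: white box fixed on the desk, 200 mm deep, 260 wide, 200 high; origin at the centre of its underside. x points into it, away from the robot, y to the left along its front, z up. Its front plane is at x = -100 mm; a grey door covers the front.
- hinge_top (a point): point on the hinge line of the door, at its left edge, in the cupboard's front plane and level with its top (200 mm above the desk). Axes as the cupboard's. The hinge line is vertical, in the plane of the door's inner face.
- door (a joint): opening angle (rad): 0 shut, about 0.28 where the catch stops it, 1.57 square to the front, end stop 1.65. Panel 252 mm wide, 14 thick, 4 to 198 mm above the desk. Hinged at its left (+y) edge; the right edge swings to the robot, so at angle q the door's axes are the cupboard's turned by -q about z. The hinge rubs (0.1 N m): the door stays where left.
- handle_top (a point): top end, 197 mm above the desk, of the door handle: a vertical round aluminium bar 12 mm thick, 84 mm long, standing clear of the door; its axis is 33 mm before the outer face (47 mm before the inner face) and 222 mm from the hinge line. It can be pinched from above. Axes as the door's.
- catch (a joint): how far the safety catch is pressed down (m): 0 up, at rest; it frees the door from 0.008 on; bottom stop 0.014. It slides straight down against a spring (2 N at first, 6 N at the bottom) and springs back up. With it up the door cannot pass about 0.28 rad.
- catch_top (a point): point on top of the catch, 173 mm above the desk when up, 28 mm inwards from the door's inner face, 200 mm from the hinge line. The catch is a level white bar on the door's inside, moving with the door, 16 mm wide, reaching 78 mm into the cupboard, where a nib hooks a strike. Axes as the door's: x away from its inner face, y to the hinge.
- door_gap (a point): point in the door's inner face above the catch, level with the door's top edge (198 mm above the desk), moving with the door. With the door held ajar by the catch the gap from here to the cupboard's front is 55 mm wide and open to above. Pressed anywhere in the gap the catch goes down; a finger there can push the door open by its inner face (6 mm thick plastic track at the catch).
- jar_center (a point): centre, half-way up, of a loose brown glass jar with black lid: round, diameter 54 mm, 80 mm high, upright, about 0.25 kg. It stands on the desk in the path of the door.
- coaster_top (a point): centre of the upper face of a round cork coaster, diameter 116 mm, 5 mm thick, fixed on the desk to the right, clear of the door's swing.
- mug: bystander, white mug, diameter 76 mm, 90 mm high, with a handle; origin at the centre of its underside. To be left alone.
- sharpener: bystander, metal pencil sharpener 50 x 36 x 30 mm, origin at the centre of its underside. To be left alone.
- tape: bystander, roll of clear tape lying flat, diameter 80 mm, 25 mm high, origin at the centre of its underside. To be left alone.

How it is judged:
On the way, in this order (a step that is already met when the one before it is completed fails the run):
1. the jar stands upright on the coaster, released (horizontal distance between jar_center and coaster_top below 0.031 m and z of jar_center in the frame of coaster_top below 0.045 m and angle between jar_center's own z axis and vertical below 0.1 rad and contact force between the fingers and jar below 0.1 N), for 0.2 s.
2. the door is pulled ajar, up to the raised catch (value of joint door between 0.18 and 0.31 rad and value of joint catch below 0.003 m), for 0.1 s.
3. the catch is held down while the door passes it (value of joint catch above 0.006 m and value of joint door above 0.31 rad), for 0.02 s.
At the end, for the whole second after the job is handed in: The door stands still and wide open, at least 1.25 rad (72 degrees), the catch has sprung back up, and the jar stands upright and still on the coaster, wholly on it (centre within 31 mm of its centre) (value of joint door above 1.25 rad and velocity of joint door between -0.05 and 0.05 rad/s and value of joint catch below 0.002 m and horizontal distance between jar_center and coaster_top below 0.031 m and z of jar_center in the frame of coaster_top below 0.045 m and angle between jar_center's own z axis and vertical below 0.1 rad and linear speed of jar below 0.02 m/s); the robot touches nothing.
It fails at once if a bystander is shifted by more than 20 mm (distance of any of mug, sharpener, tape from where it was at the start of the episode above 0.02 m).
It fails at once if the jar is tipped over (angle between jar_center's own z axis and vertical above 0.6 rad).
It fails at once if the jar is let go more than 20 mm above the coaster (z of jar_center in the frame of coaster_top above 0.06 m and contact force between the fingers and jar below 0.05 N).
It also fails if it takes over 67 s, if anything falls off the work surface, if the arm or the gripper's body presses on something with over 40 N, if the wrist force passes 120 N, or if a joint passes its speed limit or range.

### The arm

A 6-joint arm with a two-finger parallel gripper is mounted at the origin on the work surface. World frame = base frame: x ahead of the robot, y to its left, z up, the work surface at z = 0. Lengths are in m, angles in rad, forces in N, time in s.
With the tool pointing down it reaches from about 0.225 to 0.875 m from the base axis. Payload 3.4 kg.
Tool frame: the origin (TCP) lies on the centre line of the jaws, within the pads' length; the fingertips stand 17 mm ahead of it and the grasp point (between the pads) lies 2 mm behind it; z points along the fingers, y is the line along which they close (so a half turn about z gives the same grasp; the last joint's range is limited). The gripper opens to 85 mm and grips with 20 to 120 N. Pads are 22 mm wide; open, the fingers measure 114 mm over their backs; the gripper's body (76 mm by 85 mm) begins 54 mm behind the grasp point. The pads swing forward as they close: fully open they stand 13 mm farther back than shut.
Start: joints at [-1.444, 0.276, 1.505, -0, 1.361, -0.121], TCP at [0.141, -0.557, 0.248] pointing down, gripper open.
Joint ranges: [-2.89, 2.89], [-0.75, 2.08], [0.22, 2.7], [-1.18, 4.32], [0.11, 2.71], [-2.7, 2.7]. Speed limits (rad/s): [2.57, 2.57, 3.14, 3.14, 3.14, 3.14].

### API

Orientations are given as a unit quaternion [w, x, y, z].
In Python, from rig import manip gives the robot as it stands.
- The arm moves only by the tool move_arm, never from a script. Its argument "steps" is one flat list of numbers, 7 for each row, row after row: the turn, a rotation vector about the world's x, y, z normalised to -1 to 1, where 1 is 360 degrees, then the shift along the world's x, y, z normalised to -1 to 1, where 1 is 1 m, then the opening, from -1 (shut) to 1 (fully open). A call has exactly 10 rows; each row is the pose to reach, as a shift and turn from the pose commanded when the call began, turning the shorter way round; what a row does not reach only later rows make up. A row lasts 1/10 s, in which the tool goes at most 50 mm and 8.59 degrees, less where a joint would pass 70% of its speed; a pose out of reach is approached as far as the arm can. A call with a number of a shift or a turn outside -1 to 1 is refused whole. A call with a gripper value outside its range is refused whole. The fingers move at their own pace and stop on an object; "squeeze" is the grip in N (left out, the last holds). Time passes only in rows, so rows that repeat a pose let the fingers close, or fill a call up. It gives the time, the measured TCP pose, the force, the opening and the grip force at its end, in the units of the state.
- manip.get_state(): the state, without advancing time (a new reading comes with each control period).
- manip.get_image(name): name is "side" or "top"; returns a dict with "pixels" (384x512x3 uint8, blue, green, red), "fx", "fy", "cx", "cy" (pixels), "D" ([k1, k2, p1, p2, k3] as OpenCV has them; the pictures are not rectified), "R" (3x3) and "t" (3): a world point X has camera coordinates R X + t. Camera axes: x right, y down, z forward; pixel columns grow to the right and rows downward; lengths in m; the calibration is good to about 2 mm. A picture is of the moment at which its call begins. There is no depth.
- manip.sign_off(): hands the job in; it is judged then, once.
The state is a dict: "clock": time; "qpos": joint angles; "qd": joint speeds; "effort": joint torques, N m; "position": TCP position; "ee_rot": TCP orientation; "contact_force": force on the tool from outside, world axes, zero at the start; "moment": the same for the moment, N m; "width": finger opening in m; "gripper_force": force on a finger pad.
Only numpy, scipy, OpenCV 4.12 (cv2) and the standard library are available. Lean on these libraries where they do the work, as an engineer would, in place of code of your own. Each camera call takes 0.05 s, during which the arm holds its last target. There are 200 camera calls.

## Working session

There is one attempt and no reset: what is moved stays moved. The work goes in short steps, Python scripts to look and compute and a tool call to move; the robot and the scene stay as the last step left them, time stands still between calls to the robot, and variables do not carry over. Pictures are saved under pics/ and viewed, at most 10 in all, crops included, and the job is handed in when it is done.

Besides the shell and the picture viewer there is one more tool, called after "Request:" in YAML: its name, and indented under it one key for each argument. move_arm: Moves the arm, as the interface text tells. Scaled input: -1 to 1 covers 1 m each way for a shift and 360 degrees each way for a turn. Its arguments: {"type":"object","properties":{"steps":{"type":"array"},"squeeze":{"type":"number"}},"required":["steps"]}

```bash
mkdir -p pics; ls
python3 - <<'E'
from rig import manip
import cv2,pickle
for n in("side","top"):
    d=manip.get_image(n); cv2.imwrite(f"pics/{n}0.png",d["pixels"]); pickle.dump(d,open(f"{n}0.pkl","wb"))
    print(n,d["fx"],d["cx"],d["cy"],d["D"],(-d["R"].T@d["t"]))
s=manip.get_state();print(s)
E
```

```text
pics
side 463.3554818272993 254.52180724591142 191.94908056188405 [-0.00747505  0.          0.          0.          0.        ] [0.29750637 1.17308194 0.79274647]
top 452.51225149275496 251.66182262805054 190.62966819585642 [0.01594977 0.         0.         0.         0.        ] [0.50898985 0.0623749  1.34891195]
{'clock': 0.1, 'qpos': array([-1.44400296e+00,  2.76528596e-01,  1.50600747e+00,  1.22546768e-05,
        1.36069382e+00, -1.20997581e-01]), 'qd': array([-0.00116872, -0.00127169, -0.0010141 , -0.00286758,  0.00131666,
        0.00226194]), 'effort': array([ 1.32108758e-03, -4.17698944e+01, -2.46405244e+01, -1.99193883e-04,
        5.85533693e-03,  1.51522084e-05]), 'position': array([ 0.14097027, -0.55699716,  0.24752761]), 'ee_rot': array([-8.18630373e-04,  9.92334595e-01,  1.23577434e-01,  3.61926384e-06]), 'contact_force': array([-0.09512184,  0.5829987 ,  0.37347296]), 'moment': array([-0.03969601,  0.00278222, -0.05783604]), 'gripper_force': 0.0, 'width': 0.08533559445224752}
```

View pics/side0.png

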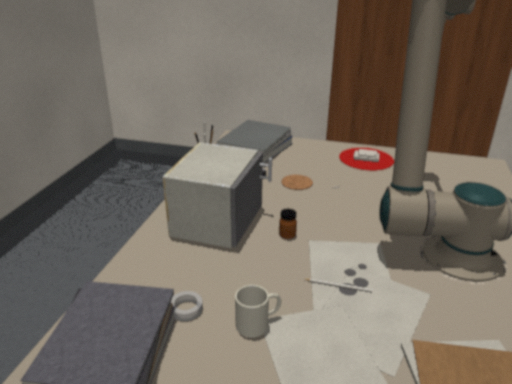

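View pics/top0.png

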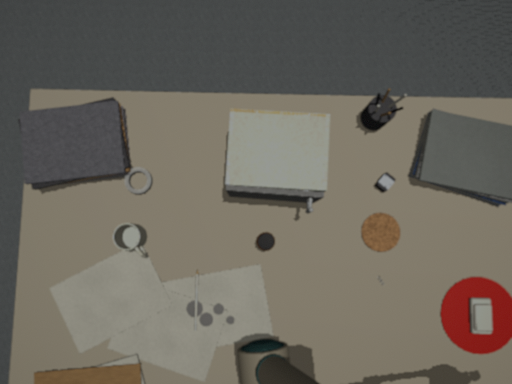

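Top view: the cupboard top spans about (228–330, 110–190), the handle is near (310,204), the jar lid at (265,241), the coaster at (380,232), the sharpener at (386,182), the tape at (138,181) and the mug at (128,237). Next I measure these properly.

```bash
cat > h.py <<'E'
import numpy as np,cv2,pickle
from rig import manip
def K(d): return np.array([[d["fx"],0,d["cx"]],[0,d["fy"],d["cy"]],[0,0,1]])
def ray(d,uv,z):
    p=cv2.undistortPoints(np.array([[uv]],float),K(d),np.array(d["D"]))[0,0]
    v=np.array(d["R"]).T@np.r_[p,1]; c=-np.array(d["R"]).T@d["t"]
    return c+v*(z-c[2])/v[2]
def proj(d,X):
    return cv2.projectPoints(np.array(X,float).reshape(-1,3),cv2.Rodrigues(np.array(d["R"]))[0],np.array(d["t"],float),K(d),np.array(d["D"]))[0][:,0]
E
python3 - <<'E'
from h import *
d=pickle.load(open("top0.pkl","rb"));im=d["pixels"]
def blobs(m,box,amin=20):
    x0,y0,x1,y1=box; mm=np.zeros_like(m);mm[y0:y1,x0:x1]=m[y0:y1,x0:x1]
    cs,_=cv2.findContours(mm,cv2.RETR_EXTERNAL,cv2.CHAIN_APPROX_NONE)
    return sorted([c for c in cs if cv2.contourArea(c)>amin],key=cv2.contourArea)[::-1]
g=im.max(2); hsv=cv2.cvtColor(im,cv2.COLOR_BGR2HSV)
c=blobs((g<75).astype('uint8'),(250,225,282,258))[0]; (u,v),r=cv2.minEnclosingCircle(c); print("jar",u,v,r,ray(d,(u,v),.08))
c=blobs((hsv[...,1]>110).astype('uint8'),(350,200,410,260))[0]; e=cv2.fitEllipse(c); print("coaster",e,ray(d,e[0],.005))
for lo in(120,140):
  m=((g>lo)&(hsv[...,1]<40)).astype('uint8')
  for c in blobs(m,(215,95,345,200))[:1]:
    r=cv2.minAreaRect(c);b=cv2.boxPoints(r);print(lo,r,cv2.contourArea(c))
    for p in b: print(p,ray(d,p,.2))
for n,p,z in(("mug",(128,237),.09),("sharp",(386,182),.03),("tape",(138,181),.025),("handle",(310,204),.197)):print(n,ray(d,p,z))
s=pickle.load(open("side0.pkl","rb"))
a=cv2.resize(im[95:265,210:410],None,fx=4,fy=4,interpolation=cv2.INTER_CUBIC)[:600]
b=s["pixels"][130:255,150:320];b=cv2.resize(b,None,fx=4,fy=4,interpolation=cv2.INTER_CUBIC)
cv2.imwrite("pics/a.png",a);cv2.imwrite("pics/b.png",b)
E
```

```text
jar 264.6666564941406 241.3333282470703 9.067752838134766 [0.49946071 0.02460025 0.08      ]
coaster ((380.2161865234375, 231.8782958984375), (35.90986633300781, 37.16116714477539), 137.3411102294922) [ 0.53413798 -0.31840503  0.005     ]
120 ((277.8916931152344, 149.1796112060547), (102.73680114746094, 77.24085998535156), 2.642545223236084) 7352.0
[224.79733 185.39064] [0.64020882 0.13264678 0.2       ]
[228.35849 108.23192] [0.84227082 0.12891333 0.2       ]
[330.98605 112.96858] [ 0.83537095 -0.1378799   0.2       ]
[327.4249 190.1273] [ 0.63367718 -0.12956468  0.2       ]
140 ((277.9944763183594, 149.10498046875), (100.91295623779297, 75.4744873046875), 3.012787342071533) 7160.0
[225.62431 184.13814] [0.64347578 0.13062242 0.2       ]
[229.59117 108.76796] [0.84091524 0.12567209 0.2       ]
[330.36462 114.07182] [ 0.83240802 -0.13628062  0.2       ]
[326.39777 189.442  ] [ 0.63538001 -0.12693799  0.2       ]
mug [0.50351214 0.40270611 0.09      ]
sharp [ 0.67978767 -0.32943798  0.03      ]
tape [0.66769001 0.39910283 0.025     ]
handle [ 0.59745764 -0.08579532  0.197     ]
```

View pics/a.png

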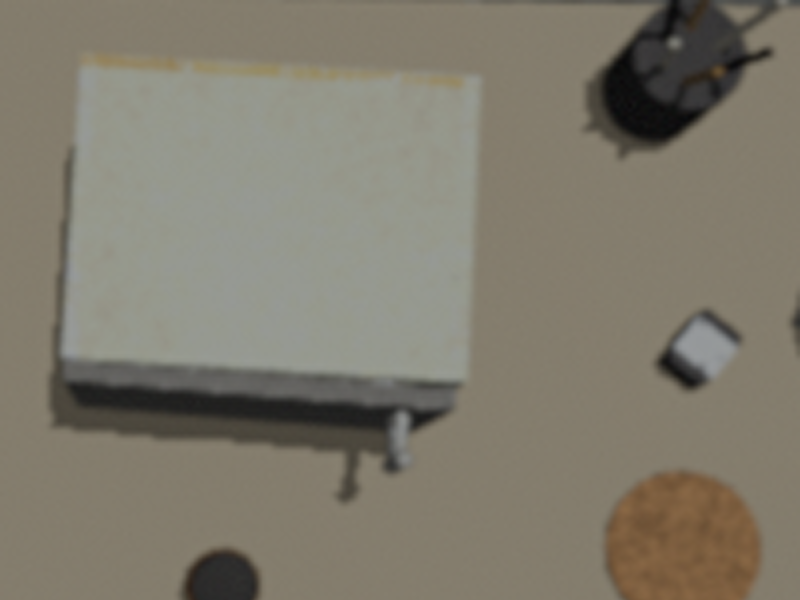

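View pics/b.png

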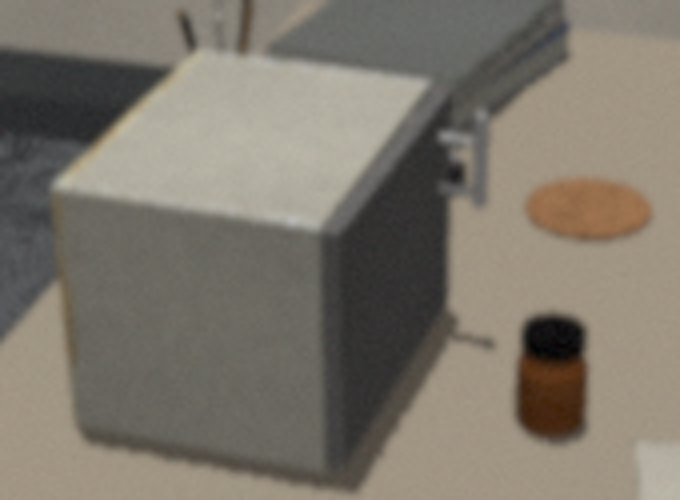

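Crop views: the cupboard's front top edge runs from (226,184) to (327,190), so its yaw is about -0.03 rad. The handle bar is on the right at about (309,208), with its top in the side view at (270,158). First move: travel above the jar and turn the jaws.

Request:
move_arm:
  steps: [0,0,0.23,0.18,0.29,0,1,0,0,0.23,0.18,0.29,0,1,0,0,0.23,0.18,0.29,0,1,0,0,0.23,0.18,0.29,0,1,0,0,0.23,0.18,0.29,0,1,0,0,0.23,0.18,0.29,0,1,0,0,0.23,0.18,0.29,0,1,0,0,0.23,0.18,0.29,0,1,0,0,0.23,0.18,0.29,0,1,0,0,0.23,0.18,0.29,0,1]

```text
clock: 1.1
position: [0.3211, -0.2666, 0.2481]
ee_rot: [-0.0, 0.66, 0.751, 0.0]
contact_force: [-0.8, -0.1, 0.5]
width: 0.0854
gripper_force: 0.0
```

Run:
```python
from h import *
import math
fc=np.array([.638,.0017]);yw=-.034
x=np.array([math.cos(yw),math.sin(yw)]);y=np.array([-x[1],x[0]])
H=fc+.126*y
h=H-.222*y-.047*x
print("H",H,"handle",h)
for n in("side","top"):
    d=pickle.load(open(n+"0.pkl","rb"))
    pts=[np.r_[h,.197],np.r_[h,.113],np.r_[fc+.13*y,.2],np.r_[fc-.13*y,.2],np.r_[fc+.13*y+.2*x,.2],np.r_[fc-.13*y+.2*x,.2],[.4995,.0246,.08],[.4995,.0246,0]]
    print(n,proj(d,pts).round(1).tolist())
```

```text
H [0.64228317 0.12762718] handle [ 0.58776379 -0.09264683]
side [[269.2, 156.1], [268.6, 180.3], [230.0, 186.4], [257.7, 149.0], [162.6, 176.0], [199.1, 141.4], [288.2, 211.9], [287.1, 234.5]]
top [[312.7, 207.9], [308.5, 209.9], [225.2, 184.5], [326.9, 190.2], [229.9, 108.3], [329.9, 113.7], [264.7, 241.3], [263.9, 241.1]]
```

Request:
move_arm:
  steps: [0,0,0.225,0.178,0.291,-0.048,1,0,0,0.225,0.178,0.291,-0.048,1,0,0,0.225,0.178,0.291,-0.048,1,0,0,0.225,0.178,0.291,-0.048,1,0,0,0.225,0.178,0.291,-0.048,1,0,0,0.225,0.178,0.291,-0.048,1,0,0,0.225,0.178,0.291,-0.048,1,0,0,0.225,0.178,0.291,-0.048,1,0,0,0.225,0.178,0.291,-0.048,1,0,0,0.225,0.178,0.291,-0.048,1]

```text
clock: 2.1
position: [0.4988, 0.0243, 0.1997]
ee_rot: [-0.001, 0.015, 1.0, 0.0]
contact_force: [0.1, -0.0, -0.6]
width: 0.0856
gripper_force: 0.0
```

Request:
move_arm:
  steps: [0,0,0,0,0,-0.04,1,0,0,0,0,0,-0.08,1,0,0,0,0,0,-0.11,1,0,0,0,0,0,-0.135,1,0,0,0,0,0,-0.15,1,0,0,0,0,0,-0.15,1,0,0,0,0,0,-0.15,-1,0,0,0,0,0,-0.15,-1,0,0,0,0,0,-0.15,-1,0,0,0,0,0,-0.15,-1]
  squeeze: 40

```text
clock: 3.1
position: [0.5, 0.0232, 0.0519]
ee_rot: [0.001, 0.017, 1.0, -0.0]
contact_force: [-1.8, -1.6, 6.0]
width: 0.052
gripper_force: 41.6
```

Request:
move_arm:
  steps: [0,0,0,0,0,0,-1,0,0,0,0,0,0.01,-1,0,0,0,0,0,0.03,-1,0,0,0,-0.01,0,0.055,-1,0,0,0,-0.02,-0.02,0.07,-1,0,0,0,-0.03,-0.05,0.07,-1,0,0,0,-0.03,-0.08,0.07,-1,0,0,0,-0.03,-0.12,0.07,-1,0,0,0,-0.03,-0.16,0.07,-1,0,0,0,-0.03,-0.19,0.07,-1]

```text
clock: 4.1
position: [0.469, -0.1685, 0.121]
ee_rot: [0.001, 0.018, 1.0, -0.0]
contact_force: [1.5, 0.4, -2.6]
width: 0.0516
gripper_force: 42.8
```

Continue to above the coaster (target 0.534, -0.318).

Request:
move_arm:
  steps: [0,0,0,0.01,-0.03,0,-1,0,0,0,0.025,-0.06,0,-1,0,0,0,0.04,-0.09,0,-1,0,0,0,0.055,-0.12,0,-1,0,0,0,0.063,-0.14,0,-1,0,0,0,0.065,-0.15,0,-1,0,0,0,0.065,-0.15,-0.01,-1,0,0,0,0.065,-0.15,-0.025,-1,0,0,0,0.065,-0.15,-0.035,-1,0,0,0,0.065,-0.15,-0.04,-1]

```text
clock: 5.1
position: [0.5326, -0.3145, 0.0788]
ee_rot: [-0.001, 0.017, 1.0, 0.001]
contact_force: [0.0, -0.2, -2.5]
width: 0.0519
gripper_force: 42.8
```

Run:
```python
from h import *
d=manip.get_image("side"); cv2.imwrite("pics/s1.png",cv2.resize(d["pixels"][100:260,200:400],None,fx=3,fy=3))
s=manip.get_state();print(s["position"],s["contact_force"])
p=s["position"]
print(proj(d,[[p[0],p[1],.005],[.534,-.318,.005],[.534,-.318,.02]]))
```

```text
[ 0.53272959 -0.31470935  0.07853593] [ 0.11202713 -0.14677211 -3.17342786]
[[296.88465774 181.27456737]
 [296.70695833 180.82710017]
 [296.917258   177.1816702 ]]
```

View pics/s1.png

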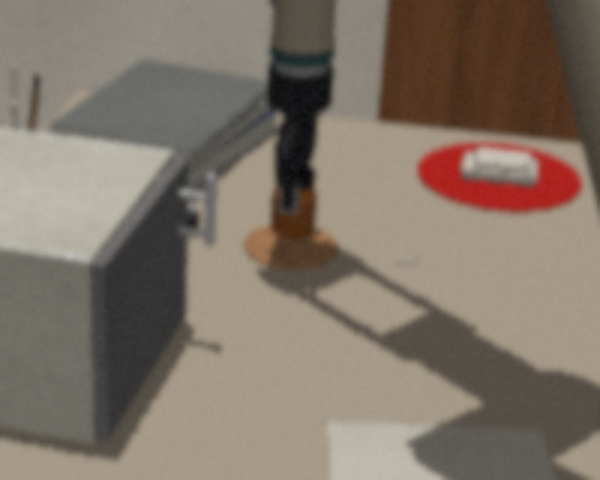

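The side view shows the jar upright in the gripper, above the coaster centre at about (297,180). I lower it and release.

Request:
move_arm:
  steps: [0,0,0,0.001,-0.003,-0.007,-1,0,0,0,0.001,-0.003,-0.014,-1,0,0,0,0.001,-0.003,-0.019,-1,0,0,0,0.001,-0.003,-0.022,-1,0,0,0,0.001,-0.003,-0.022,-1,0,0,0,0.001,-0.003,-0.022,-1,0,0,0,0.001,-0.003,-0.022,1,0,0,0,0.001,-0.003,-0.022,1,0,0,0,0.001,-0.003,-0.022,1,0,0,0,0.001,-0.003,-0.022,1]

```text
clock: 6.15
position: [0.5353, -0.3197, 0.0588]
ee_rot: [0.0, 0.017, 1.0, -0.0]
contact_force: [-0.2, 0.0, 0.1]
width: 0.0852
gripper_force: 0.0
```

Request:
move_arm:
  steps: [0,0,0,0,0,0.02,1,0,0,0,0,0,0.06,1,0,0,0,0,0,0.11,1,0,0,0,0,0,0.16,1,0,0,0,0,0,0.2,1,0,0,0,0.01,0.04,0.2,1,0,0,0,0.02,0.09,0.2,1,0,0,0,0.03,0.14,0.2,1,0,0,0,0.045,0.19,0.2,1,0,0,0,0.051,0.23,0.2,1]

```text
clock: 7.15
position: [0.5866, -0.0873, 0.2586]
ee_rot: [0.001, 0.017, 1.0, 0.0]
contact_force: [0.5, 0.4, -0.1]
width: 0.0857
gripper_force: 0.0
```

Run:
```python
from h import *
d=manip.get_image("side"); cv2.imwrite("pics/s2.png",cv2.resize(d["pixels"][100:250,200:330],None,fx=4,fy=4))
s=manip.get_state();print(s["position"],s["contact_force"])
p=s["position"]
print(proj(d,[p+[0,0,-.017],p,[.586,-.09,.197]]), proj(d,[.5345,-.318,.085]))
```

```text
[ 0.58692917 -0.07985264  0.25870324] [ 1.13979332  4.4281162  -0.65496559]
[[268.80927872 144.28762194]
 [268.9334356  139.02641679]
 [269.5609245  156.52277895]] [[297.71152104 160.99811225]]
```

View pics/s2.png

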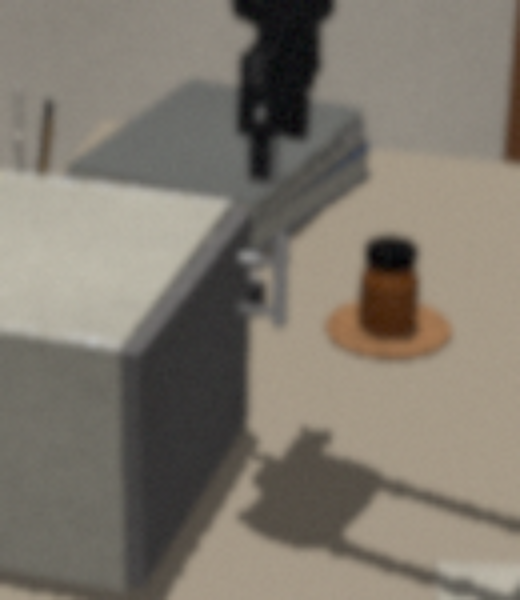

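The view shows the jar upright on the coaster, the handle top at about (270,158), and the gripper above it. I descend and pinch.

Request:
move_arm:
  steps: [0,0,0,0,0,0,1,0,0,0,0,0,-0.02,1,0,0,0,0,0,-0.045,1,0,0,0,0,0,-0.07,1,0,0,0,0,0,-0.085,1,0,0,0,0,0,-0.092,1,0,0,0,0,0,-0.092,-1,0,0,0,0,0,-0.092,-1,0,0,0,0,0,-0.092,-1,0,0,0,0,0,-0.092,-1]
  squeeze: 30

```text
clock: 8.2
position: [0.5866, -0.0897, 0.1673]
ee_rot: [0.001, 0.017, 1.0, -0.0]
contact_force: [-0.7, 0.3, -0.0]
width: 0.0282
gripper_force: 0.0
```

Request:
move_arm:
  steps: [0,0,0,0,0,0,-1,0,0,0,0,0,0,-1,0,0,0,0,0,0,-1,0,0,-0.005,-0.007,0.002,0,-1,0,0,-0.01,-0.013,0.004,0,-1,0,0,-0.014,-0.0196,0.006,0,-1,0,0,-0.019,-0.026,0.008,0,-1,0,0,-0.024,-0.032,0.011,0,-1,0,0,-0.029,-0.0386,0.0133,0,-1,0,0,-0.029,-0.0386,0.0133,0,-1]

```text
clock: 9.2
position: [0.5479, -0.0742, 0.1671]
ee_rot: [0.001, 0.109, 0.994, 0.002]
contact_force: [2.3, 6.6, 2.4]
width: 0.011
gripper_force: 29.6
```

Request:
move_arm:
  steps: [0,0,-0.004,-0.005,0.0025,0,-1,0,0,-0.008,-0.01,0.005,0,-1,0,0,-0.011,-0.014,0.007,0,-1,0,0,-0.014,-0.018,0.0093,0,-1,0,0,-0.014,-0.018,0.0093,0,-1,0,0,-0.014,-0.018,0.0093,0,-1,0,0,-0.014,-0.018,0.0093,0,-1,0,0,-0.014,-0.018,0.0093,0,-1,0,0,-0.014,-0.018,0.0093,0,-1,0,0,-0.014,-0.018,0.0093,0,-1]

```text
clock: 10.2
position: [0.5315, -0.0658, 0.1671]
ee_rot: [0.002, 0.152, 0.988, 0.001]
contact_force: [4.6, 5.6, 1.6]
width: 0.0112
gripper_force: 29.9
```

Run:
```python
from h import *
s=manip.get_state();print(s["position"],s["contact_force"],s["width"])
d=manip.get_image("top"); cv2.imwrite("pics/t1.png",cv2.resize(d["pixels"][150:260,210:400],None,fx=4,fy=4))
```

```text
[ 0.53151365 -0.06584475  0.16713131] [4.57086934 5.59585936 1.58312931] 0.011232033737134604
```

View pics/t1.png

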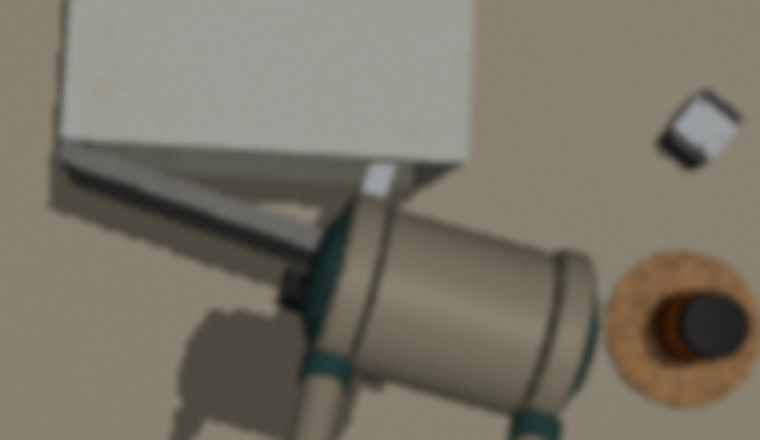

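The top view shows the door ajar, the white catch visible in the gap at full-image (304,195), and the jar on the coaster. I release the handle and rise.

Request:
move_arm:
  steps: [0,0,0,0,0,0,0,0,0,0,0,0,0,0,0,0,0,0,0,0,0,0,0,0,0,0,0,0,0,0,0,0,0,0.02,0,0,0,0,0,0,0.05,0,0,0,0,0,0,0.08,0,0,0,0,0,0,0.1,-1,0,0,0,-0.04,-0.01,0.1,-1,0,0,0,-0.08,-0.02,0.1,-1]

```text
clock: 11.25
position: [0.4492, -0.0874, 0.2667]
ee_rot: [0.001, 0.151, 0.988, -0.0]
contact_force: [-0.6, -1.1, 0.1]
width: 0.0008
gripper_force: 0.0
```

Run:
```python
from h import *
s=manip.get_state();print(s["position"],s["contact_force"],s["width"])
d=manip.get_image("top"); cv2.imwrite("pics/t2.png",cv2.resize(d["pixels"][155:245,215:345],None,fx=6,fy=6,interpolation=cv2.INTER_CUBIC))
print(ray(d,(304.3,195),.173)[:2], ray(d,(388.5,231.3),.085)[:2])
H=np.array([.6423,.1276])
for q in(.24,.26,.28):
    a=-.034-q; x=np.array([np.cos(a),np.sin(a)]);y=np.array([-x[1],x[0]])
    C=H-.2*y+.028*x; print(q,"catch",C,"handle",H-.222*y-.047*x,"px",proj(d,[np.r_[C,.173],np.r_[H-.2*y+.05*x,.173],np.r_[H-.222*y-.047*x,.197],np.r_[H-.252*y,.198],np.r_[H-.252*y-.014*x,.198]]).round(1).tolist())
```

```text
[ 0.44921671 -0.08739408  0.2667426 ] [-0.59312117 -1.13403307  0.07775192] 0.0007853047381989631
[ 0.6225222  -0.07382716] [ 0.53475282 -0.31871095]
0.24 catch [ 0.61513862 -0.07251562] handle [ 0.53698354 -0.0734011 ] px [[303.8, 197.8], [306.1, 189.8], [304.9, 227.7], [321.5, 213.4], [319.9, 218.6]]
0.26 catch [ 0.61114201 -0.0719324 ] handle [ 0.53298485 -0.07125472] px [[303.5, 199.3], [306.1, 191.3], [304.1, 229.2], [320.9, 215.3], [319.3, 220.5]]
0.28 catch [ 0.60715786 -0.07126938] handle [ 0.52902989 -0.06902879] px [[303.3, 200.8], [305.9, 192.9], [303.2, 230.8], [320.3, 217.1], [318.6, 222.4]]
```

View pics/t2.png

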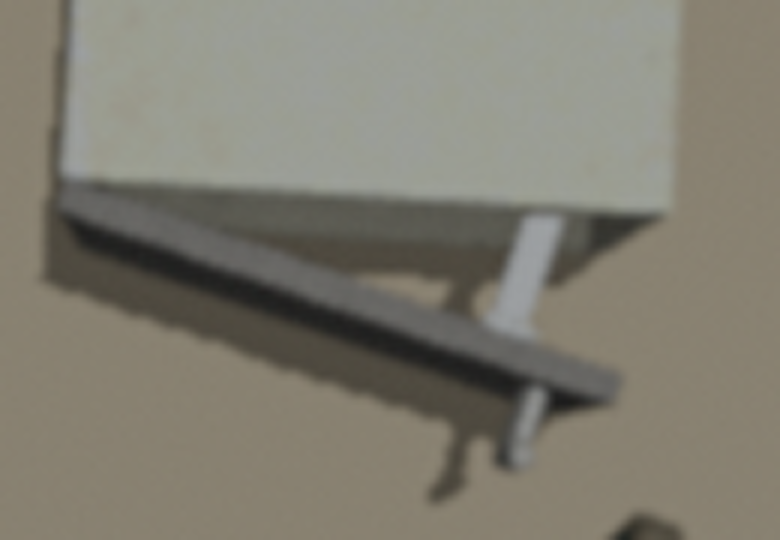

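The top view shows the door at about 0.28 rad. Its right end is at (318,218), the catch bar is at (303,199), and the gap is clear. I move over the gap with the fingers shut, then go down to just above the catch.

Request:
move_arm:
  steps: [0,0,0,0.03,0.004,0,-1,0,0,0,0.07,0.009,0,-1,0,0,0,0.115,0.015,0,-1,0,0,0,0.145,0.019,0,-1,0,0,0,0.154,0.02,0,-1,0,0,0,0.154,0.02,0,-1,0,0,0,0.154,0.02,-0.02,-1,0,0,0,0.154,0.02,-0.04,-1,0,0,0,0.154,0.02,-0.055,-1,0,0,0,0.154,0.02,-0.06,-1]

```text
clock: 12.3
position: [0.6006, -0.0669, 0.2049]
ee_rot: [-0.002, 0.152, 0.988, -0.0]
contact_force: [0.7, 0.1, 0.4]
width: 0.0
gripper_force: 0.0
```

Run:
```python
from h import *
s=manip.get_state();print(s["position"],s["contact_force"],s["width"])
d=manip.get_image("side"); cv2.imwrite("pics/s3.png",cv2.resize(d["pixels"][110:210,200:330],None,fx=6,fy=6,interpolation=cv2.INTER_CUBIC))
```

```text
[ 0.60061574 -0.06690325  0.20493897] [0.69836332 0.13750163 0.42174253] 8.354654905226291e-07
```

View pics/s3.png

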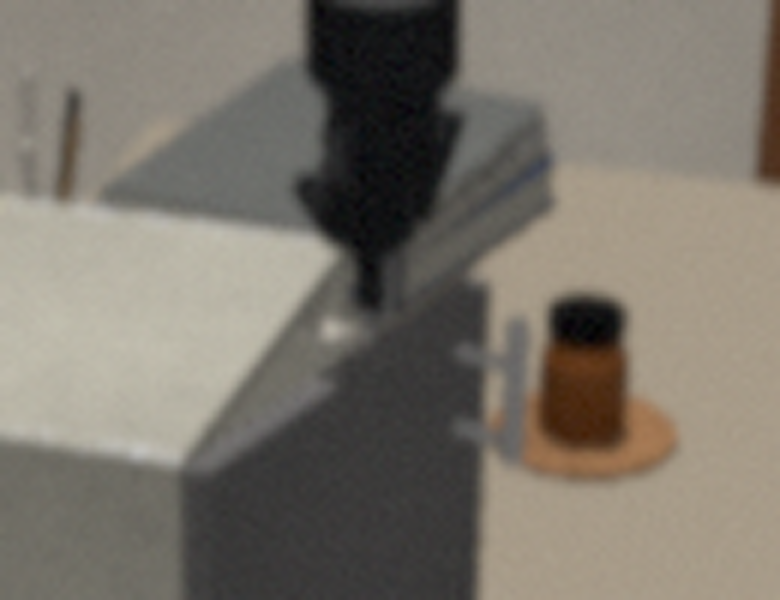

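The side view shows the shut fingertips at about (262,160), in the gap between cupboard and door and above the catch. I press down.

Request:
move_arm:
  steps: [0,0,0,0.002,-0.001,-0.006,-1,0,0,0,0.002,-0.001,-0.012,-1,0,0,0,0.002,-0.001,-0.017,-1,0,0,0,0.002,-0.001,-0.021,-1,0,0,0,0.002,-0.001,-0.025,-1,0,0,0,0.002,-0.001,-0.027,-1,0,0,0,0.002,-0.001,-0.027,-1,0,0,0,0.002,-0.001,-0.027,-1,0,0,0,0.002,-0.001,-0.027,-1,0,0,0,0.002,-0.001,-0.027,-1]

```text
clock: 13.35
position: [0.6057, -0.068, 0.1797]
ee_rot: [0.0, 0.152, 0.988, -0.0]
contact_force: [0.0, -1.4, 3.9]
width: -0.0002
gripper_force: 2.4
```

Run:
```python
from h import *
H=np.array([.6423,.1290]);P=np.array([.6052,-.0685])
for i,q in enumerate([.28,.31,.34,.38,.43,.48,.54,.60,.66,.72,.78,.84,.90,.96,1.02,1.08,1.14,1.2,1.26,1.32,1.38,1.43,1.47,1.5]):
    a=-.034-q; x=np.array([np.cos(a),np.sin(a)]);y=np.array([-x[1],x[0]])
    C=H-.2*y+.017*x; print(q,(C-P).round(3),"abs",C.round(3),"turn",round(-(q-.28)/6.2832,3))
```

```text
0.28 [-0.009  0.002] abs [ 0.597 -0.066] turn -0.0
0.31 [-0.014  0.003] abs [ 0.591 -0.065] turn -0.005
0.34 [-0.02   0.005] abs [ 0.585 -0.063] turn -0.01
0.38 [-0.028  0.008] abs [ 0.577 -0.061] turn -0.016
0.43 [-0.037  0.011] abs [ 0.568 -0.057] turn -0.024
0.48 [-0.046  0.015] abs [ 0.559 -0.054] turn -0.032
0.54 [-0.057  0.02 ] abs [ 0.548 -0.048] turn -0.041
0.6 [-0.068  0.026] abs [ 0.538 -0.042] turn -0.051
0.66 [-0.078  0.033] abs [ 0.527 -0.036] turn -0.06
0.72 [-0.087  0.04 ] abs [ 0.518 -0.028] turn -0.07
0.78 [-0.097  0.048] abs [ 0.509 -0.021] turn -0.08
0.84 [-0.105  0.056] abs [ 0.5   -0.012] turn -0.089
0.9 [-0.114  0.065] abs [ 0.492 -0.004] turn -0.099
0.96 [-0.121  0.074] abs [0.484 0.006] turn -0.108
1.02 [-0.128  0.084] abs [0.477 0.015] turn -0.118
1.08 [-0.135  0.094] abs [0.47  0.026] turn -0.127
1.14 [-0.141  0.105] abs [0.464 0.036] turn -0.137
1.2 [-0.146  0.115] abs [0.459 0.047] turn -0.146
1.26 [-0.151  0.126] abs [0.455 0.058] turn -0.156
1.32 [-0.155  0.138] abs [0.451 0.069] turn -0.166
1.38 [-0.158  0.149] abs [0.447 0.081] turn -0.175
1.43 [-0.16   0.159] abs [0.445 0.091] turn -0.183
1.47 [-0.161  0.167] abs [0.444 0.099] turn -0.189
1.5 [-0.162  0.173] abs [0.443 0.105] turn -0.194
```

First press 2 mm further, then sweep slowly past the catch.

Request:
move_arm:
  steps: [0,0,0,0,0,-0.002,-1,0,0,0,-0.004,0.001,-0.002,-1,0,0,0,-0.009,0.002,-0.002,-1,0,0,-0.002,-0.012,0.003,-0.002,-1,0,0,-0.005,-0.015,0.003,-0.002,-1,0,0,-0.01,-0.02,0.005,-0.002,-1,0,0,-0.013,-0.024,0.006,-0.002,-1,0,0,-0.016,-0.028,0.008,-0.002,-1,0,0,-0.02,-0.033,0.01,-0.002,-1,0,0,-0.024,-0.037,0.011,-0.002,-1]

```text
clock: 14.35
position: [0.5684, -0.057, 0.1777]
ee_rot: [0.001, 0.226, 0.974, -0.0]
contact_force: [-0.3, -0.8, 4.8]
width: 0.0001
gripper_force: 2.6
```

Request:
move_arm:
  steps: [0,0,-0.008,-0.009,0.004,0,-1,0,0,-0.017,-0.02,0.009,0,-1,0,0,-0.027,-0.031,0.015,0,-1,0,0,-0.036,-0.041,0.022,0,-1,0,0,-0.046,-0.05,0.029,0,-1,0,0,-0.056,-0.06,0.037,0,-1,0,0,-0.065,-0.068,0.045,0,-1,0,0,-0.075,-0.077,0.054,0,-1,0,0,-0.084,-0.084,0.063,0,-1,0,0,-0.094,-0.091,0.073,0,-1]

```text
clock: 15.35
position: [0.4765, 0.0162, 0.1774]
ee_rot: [-0.0, 0.501, 0.866, -0.001]
contact_force: [-1.3, -1.7, 5.5]
width: 0.0001
gripper_force: 2.7
```

Request:
move_arm:
  steps: [0,0,-0.009,-0.007,0.01,0,-1,0,0,-0.019,-0.013,0.021,0,-1,0,0,-0.028,-0.018,0.031,0,-1,0,0,-0.038,-0.023,0.042,0,-1,0,0,-0.048,-0.027,0.054,0,-1,0,0,-0.057,-0.03,0.065,0,-1,0,0,-0.065,-0.032,0.075,0,-1,0,0,-0.071,-0.033,0.083,0,-1,0,0,-0.076,-0.034,0.089,0,-1,0,0,-0.079,-0.034,0.093,0,-1]

```text
clock: 16.35
position: [0.4419, 0.1096, 0.1772]
ee_rot: [-0.001, 0.697, 0.717, -0.001]
contact_force: [-1.8, -1.2, 5.4]
width: -0.0003
gripper_force: 2.7
```

Request:
move_arm:
  steps: [0,0,0,0,0,0,-1,0,0,0,0,-0.002,0,-1,0,0,0,0,-0.003,0.01,-1,0,0,0,0,-0.003,0.025,-1,0,0,0,0,-0.003,0.05,-1,0,0,0,0,-0.003,0.08,-1,0,0,0,0,-0.003,0.11,-1,0,0,0,0,-0.03,0.12,-1,0,0,0,-0.02,-0.08,0.12,-1,0,0,0,-0.04,-0.13,0.12,-1]

```text
clock: 17.35
position: [0.4059, -0.0145, 0.2977]
ee_rot: [0.0, 0.696, 0.718, 0.0]
contact_force: [0.1, -1.0, -0.7]
width: 0.0
gripper_force: 0.0
```

Request:
move_arm:
  steps: [0,0,0,-0.03,-0.04,0,-1,0,0,0,-0.06,-0.08,0,-1,0,0,0,-0.08,-0.12,0,-1,0,0,0,-0.08,-0.15,0,-1,0,0,0,-0.08,-0.15,0,-1,0,0,0,-0.08,-0.15,0,-1,0,0,0,-0.08,-0.15,0,-1,0,0,0,-0.08,-0.15,0,-1,0,0,0,-0.08,-0.15,0,-1,0,0,0,-0.08,-0.15,0,-1]

```text
clock: 18.35
position: [0.3265, -0.163, 0.2973]
ee_rot: [-0.0, 0.697, 0.717, 0.0]
contact_force: [-0.5, 0.1, -0.4]
width: 0.0003
gripper_force: 0.0
```

Run:
```python
from h import *
s=manip.get_state();print(s["position"],s["contact_force"],s["clock"])
a=manip.get_image("top")["pixels"][90:310,100:420];cv2.imwrite("pics/t3.png",cv2.resize(a,None,fx=2.5,fy=2.5))
```

```text
[ 0.32645021 -0.16302821  0.29733755] [-0.50655209  0.067762   -0.41515775] 18.35
```

View pics/t3.png

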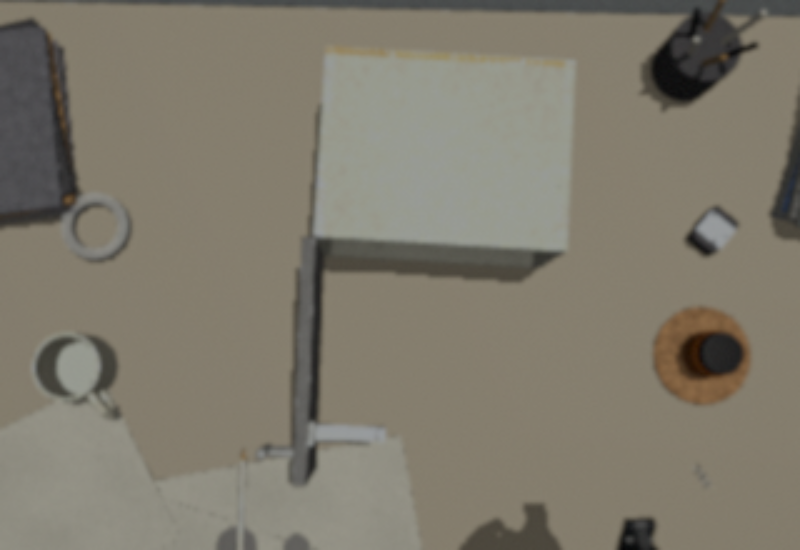

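The top view shows the door wide open, about square to the front: it runs from (224,186) to (220,282). The arm is clear, the jar stands on the coaster, and the bystanders look undisturbed. I hand it in.

```bash
python3 -c "
from rig import manip
print(manip.sign_off())"
```

```text
the job is handed in; nothing more can be done
None
```

The job is handed in at about 18 s: the jar stands upright on the coaster, the door is open about square to the front, I held the catch down past the stop and then let it go, and the mug, sharpener and tape look untouched; the sign-off gave no verdict.

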